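# Tap the wooden block home on its parallels

### The arm

A 7-joint arm with a two-finger parallel gripper is mounted at the origin on the work surface. World frame = base frame: x ahead of the robot, y to its left, z up, the work surface at z = 0. Lengths are in m, angles in rad, forces in N, time in s.
With the tool pointing down it reaches from about 0.35 to 0.9 m from the base axis. Payload 7.2 kg.
Tool frame: the origin (TCP) lies on the centre line of the jaws, within the pads' length; the fingertips stand 11 mm ahead of it and the grasp point (between the pads) lies 8 mm behind it; z points along the fingers, y is the line along which they close (so a half turn about z gives the same grasp; the last joint's range is limited). The gripper opens to 85 mm and grips with 20 to 120 N. Pads are 22 mm wide; open, the fingers measure 114 mm over their backs; the gripper's body (76 mm by 85 mm) begins 54 mm behind the grasp point. The pads swing forward as they close: fully open they stand 13 mm farther back than shut.
Start: joints at [1.083, 0.411, -0.013, 1.596, 0.006, 1.134, -0.082], TCP at [0.255, -0.571, 0.242] pointing down, gripper open.
Joint ranges: [-2.95, 2.95], [-0.29, 1.99], [-1.47, 1.44], [0.14, 2.54], [-1.03, 4.17], [0.13, 1.85], [-2.86, 2.86]. Speed limits (rad/s): [2.39, 2.39, 3.01, 3.01, 3.14, 3.14, 3.14].

### API

Orientations are given as a unit quaternion [x, y, z, w].
In Python, from cell import bot gives the robot as it stands. The module is installed in compiled form; this text tells all that it offers.
- The arm moves only by the tool step_arm, never from a script. Its arguments are lists of equal length, an entry for each row: "dp": the shift along the tool's x, y, z in cm, a list of three; "rotation": the turn, a rotation vector about the tool's x, y, z in rad, a list of three; "jaw": the gripper's target within -1 to 1 (fully open at 1, half-way at 0, shut at -1). In form: {"dp": [[dx, dy, dz], ...], "rotation": [[rx, ry, rz], ...], "jaw": [jaw, ...]}. A call has 1 to 12 rows; each row shifts and turns the commanded pose from where the row before left it, along the tool's axes as they then stand; what a row does not reach is not made up. A row lasts 1/10 s, in which the tool goes at most 50 mm and 8.59 degrees, less where a joint would pass 70% of its speed; a pose out of reach is approached as far as the arm can. A call with a gripper value outside its range is refused whole. The fingers move at their own pace and stop on an object; "squeeze" is the grip in N (left out, the last holds). Time passes only in rows, so rows that do not move let the fingers close. It gives the time, the measured TCP pose, the force, the opening and the grip force at its end, in the units of the state.
- bot.get_obs(): the state, without advancing time (a new reading comes with each control period).
- bot.read_camera(name): name is "scene" or "top" or "wrist"; returns a dict with "frame" (480x640x3 uint8, red, green, blue), "fx", "fy", "cx", "cy" (pixels), "extrinsics" (4x4, takes a point from world to camera coordinates); the wrist camera has in their place "T_tool_cam" (4x4, takes a point from camera to tool coordinates, whose origin is the TCP and whose axes are the flange's). Camera axes: x right, y up, looking along -z (the intrinsics and any distortion apply to the point x, -y, -z); pixel columns grow to the right and rows downward; lengths in m; the calibration is good to about 2 mm. A picture is of the moment at which its call begins: read the wrist's pose just before it. There is no depth.
- bot.sign_off(): hands the job in; it is judged then, once.
Trained networks look in the newest picture that a camera, given by its name, has taken for a name from the list of things; names that differ only in an ending like _2 or _b are one class to them, and where a whole thing is asked for, a point or a joint stands for the part that bears it (a point fixed in the world has none). Each returns a list of dicts, best first, with "p" (0 to 1); they miss things now and then, are a little off and sometimes report something else, mostly with a low value. They report only what shows in the picture. A call takes as long as a camera call. They do not tell look-alikes from the thing itself.
- bot.boxes_of(target, camera): "xyz" ([x, y, z] in m, in world coordinates, good to about 4 mm: the middle of the surface that is visible of it).
- bot.outline_of(target, camera): "region" (480x640 bool, what is visible of it).
The state is a dict: "time": time; "joint_positions": joint angles; "qvel": joint speeds; "tau": joint torques, N m; "tool_pos": TCP position; "ee_rot": TCP orientation; "force": force on the tool from outside, world axes, zero at the start; "moment": the same for the moment, N m; "opening": finger opening in m; "grip_force": force on a finger pad.
Only numpy, scipy, OpenCV 4.12 (cv2) and the standard library are available. Lean on these libraries where they do the work, as an engineer would, in place of code of your own. Each camera call takes 0.05 s, during which the arm holds its last target. There are 200 camera calls.

### The job

The lime-wood block clamped in the little steel vise stands about a centimetre above the two steel parallels under it, so they still slide. Take the beech tamper by its handle, and with its head tap or press the block straight down until it sits firmly on both parallels and they can no longer slide; leave the parallels where they are and do not push the block with the gripper itself. Then stand the tamper upright on its head again, on the green mat or the desk beside the vise, and let go.

Things in the scene. Friction and masses are not known exactly. Their poses are not given: they have to be found in the camera images.
- tamper: Brown beech tamper, about 220 g, upright on the mat: thick round head below (48 mm across, 43 mm tall), thinner round handle above (28 mm across, 72 mm tall), 115 mm in all. Origin: centre of the head's underside; z up the handle. It swaps places with three upright bystanders under 100 mm tall: glue stick, paint jar, and a plain post without a head.
- block: Lime-wood block 50 x 50 x 45 mm tall in a fixed steel vise (jaw tops 71 mm over the desk). Origin: centre of its underside (top 45 mm above); z up, x across the jaws, vise screw at -x. It only slides up and down: about 9 N moves it, no spring back; it stops hard on the parallels 7 to 13 mm lower, top then 20 mm above the jaws. A like block lying loose farther off is not used.
- parallel_a: Steel parallel (bar) 8 x 90 x 18 mm, loose, on edge on the vise bed under the block, at the jaw on the block's +x side; its ends show at either side of the vise. Origin: centre of its underside; y along it. Its top is 18 mm above the origin: the block is home when the block's origin is 18 mm above this one.
- parallel_b: The other steel parallel, the same size and height, beside the jaw on the block's -x side.
There are look-alikes about, which are no part of the job. Leave any turquoise look-alike of the tamper alone. What is shaped like the part that bears block but blue is not meant.

How it is judged:
On the way, in this order (a step that is already met when the one before it is completed fails the run):
1. the tamper is held in the gripper and lifted at least 20 mm off the mat (height (world z) of tamper above 0.023 m and contact force between the fingers and tamper above 1 N), for 0.2 s.
2. the tamper, held in the gripper, bears on the block and the block has come down on both parallels (within 2 mm) (z of block in the frame of parallel_a below 0.02 m and z of block in the frame of parallel_b below 0.02 m and contact force between tamper and block above 1 N and contact force between the fingers and tamper above 1 N), for 0.05 s.
At the end, for the whole second after the job is handed in: The block rests on both parallels (underside within 2 mm of their tops, at least 0.3 N on each); each parallel lies within 15 mm of where it began; the tamper stands at rest upright on its head (within 10 degrees) on the mat or desk, its underside less than 10 mm above the desk (z of block in the frame of parallel_a below 0.02 m and z of block in the frame of parallel_b below 0.02 m and contact force between block and parallel_a above 0.3 N and contact force between block and parallel_b above 0.3 N and distance of each of parallel_a, parallel_b from where it was at the start of the episode below 0.015 m and height (world z) of tamper below 0.01 m and angle between tamper's own z axis and vertical below 0.17 rad and linear speed of tamper below 0.02 m/s); the robot touches nothing.
It fails at once if the gripper or arm pushes on the block itself with more than 3 N (contact force between any of the fingers, the arm and block above 3 N).
It also fails if it takes over 48 s, if anything falls off the work surface, if the arm or the gripper's body presses on something with over 40 N, if the wrist force passes 120 N, or if a joint passes its speed limit or range.

## Working session

There is one attempt and no reset: what is moved stays moved. The work goes in short steps, Python scripts to look and compute and a tool call to move; the robot and the scene stay as the last step left them, time stands still between calls to the robot, and variables do not carry over. Pictures are saved under pics/ and viewed, at most 10 in all, crops included, and the job is handed in when it is done.

Besides the shell and the picture viewer there is one more tool, called after ">>>" as name(argument=value, ...) on one line, values as JSON. step_arm: Moves the arm, as the interface text tells. Its arguments: {"type":"object","properties":{"dp":{"type":"array","items":{"type":"array","items":{"type":"number"}}},"rotation":{"type":"array","items":{"type":"array","items":{"type":"number"}}},"jaw":{"type":"array","items":{"type":"number"}},"squeeze":{"type":"number"}},"required":["dp","rotation","jaw"]}

```bash
mkdir -p pics; cat > h.py <<'E'
from cell import bot
import cv2, numpy as np
def snap(cam,name):
    c=bot.read_camera(cam); cv2.imwrite(f'pics/{name}.png',c['frame'][:,:,::-1]); return c
def proj(c,P):
    E=np.array(c['extrinsics']); p=E[:3,:3]@np.array(P)+E[:3,3]
    return c['cx']+c['fx']*p[0]/-p[2], c['cy']+c['fy']*(-p[1])/-p[2]
def ray(c,u,v,z):
    E=np.array(c['extrinsics']); R=E[:3,:3].T; o=-R@E[:3,3]
    d=R@np.array([(u-c['cx'])/c['fx'],-(v-c['cy'])/c['fy'],-1]); return o+d*(z-o[2])/d[2]
E
python3 - <<'E'
from h import *
for cam in ['scene','top']:
    c=snap(cam,cam+'0')
    for t in ['tamper','block','parallel_a']:
        for b in bot.boxes_of(t,cam): print(cam,t,np.round(b['xyz'],3),round(b['p'],2),np.round(proj(c,b['xyz'])))
o=bot.get_obs(); print(o['time'],o['tool_pos'],o['ee_rot'],o['force'])
E
```

```text
scene tamper [ 0.475 -0.272  0.047] 0.91 [205. 200.]
scene tamper [ 0.476 -0.186  0.047] 0.63 [247. 214.]
scene block [0.579 0.138 0.102] 0.82 [419. 300.]
scene block [ 0.59  -0.048  0.106] 0.65 [289. 261.]
scene parallel_a [ 0.618 -0.066  0.043] 0.5 [272. 298.]
top tamper [ 0.467 -0.271  0.048] 0.92 [455. 271.]
top tamper [ 0.46  -0.179  0.048] 0.82 [410. 273.]
top block [0.567 0.136 0.1  ] 0.74 [250. 215.]
top parallel_a [ 0.581 -0.017  0.049] 0.55 [330. 212.]
top parallel_a [ 0.549 -0.038  0.045] 0.54 [340. 229.]
0.4 [ 0.25471829 -0.57064876  0.2421367 ] [ 9.78043683e-01  2.08399942e-01 -4.03830723e-05 -1.29024420e-04] [ 0.50163891 -0.01216674 -0.17923734]
```

View pics/scene0.png

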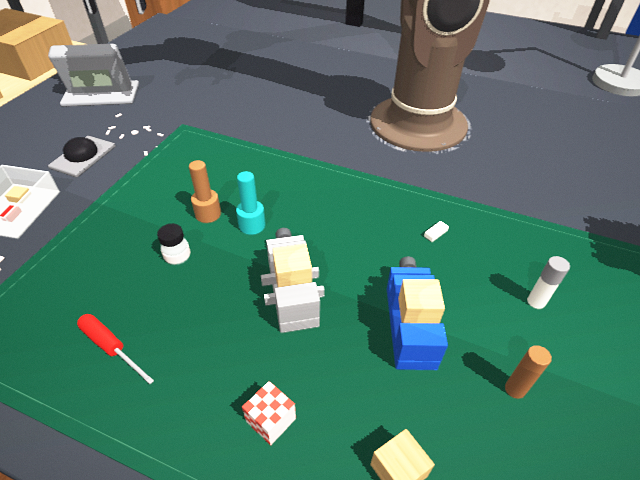

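View pics/top0.png

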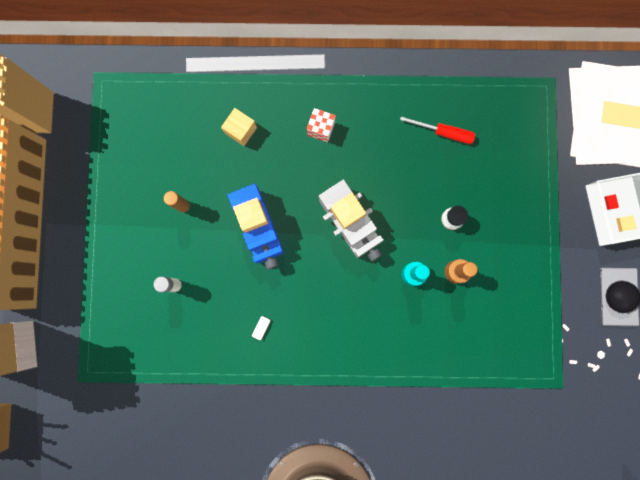

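Candidates for the tamper:
- Brown tamper: scene (205,200), top (460,271). It has a thick head and thin handle.
- Turquoise look-alike: scene (250,205), top (416,273).
- Plain brown post: scene (527,372), top (177,202).
- Glue stick: scene (548,283).
- Paint jar: scene (174,244).

I choose the brown one with a head. The block is in the steel vise at scene (292,265), top (349,211). The blue vise is not the one.

```bash
cat > fit.py <<'E'
from h import *
from scipy.optimize import minimize
th=np.linspace(0,2*np.pi,40,endpoint=False)
def cyl(x,y,r,z0,z1): return [(x+r*np.cos(t),y+r*np.sin(t),z) for t in th for z in (z0,z1)]
def hull(m,c,P): cv2.fillConvexPoly(m,cv2.convexHull(np.array([proj(c,p) for p in P],np.float32)*16).astype(np.int32),1,shift=4)
def iou(a,b): return (a&b).sum()/max(1,(a|b).sum())
E
python3 - <<'E'
from fit import *
C={}
M={}
for cam in ['scene','top']:
    c=bot.read_camera(cam); C[cam]=c
    want={'scene':(205,200),'top':(457,271)}[cam]
    best=[o for o in bot.outline_of('tamper',cam) if np.hypot(*(np.argwhere(o['region']).mean(0)[::-1]-want))<22]
    if best: M[cam]=best[0]['region'].astype(np.uint8); print(cam,M[cam].sum())
    for o in bot.outline_of('block',cam):
        r=np.argwhere(o['region']); print('block',cam,o['p'],r.mean(0)[::-1],r.shape[0])
def f(p,cams=M.keys()):
    s=0
    for k in cams:
        m=np.zeros((480,640),np.uint8); hull(m,C[k],cyl(p[0],p[1],.024,.003,.046)); hull(m,C[k],cyl(p[0],p[1],.014,.046,.118)); s-=iou(m,M[k])
    return s
for cams in (['scene'],['top'],list(M)):
    r=minimize(lambda p:f(p,cams),[.465,-.275],method='Nelder-Mead',options=dict(initial_simplex=[[.465,-.275],[.48,-.275],[.465,-.26]])); print(cams,r.x,r.fun)
# block: lime top face in top view
for k,(u,v) in {'top':(349,211),'scene':(292,265)}.items():
    hsv=cv2.cvtColor(C[k]['frame'],cv2.COLOR_RGB2HSV); m=cv2.inRange(hsv,(12,50,150),(32,255,255))
    n,l,st,ce=cv2.connectedComponentsWithStats(m); i=l[v,u]; print(k,st[i],ce[i]); 
    q,_=cv2.findContours((l==i).astype(np.uint8),0,2); R=cv2.minAreaRect(q[0]); print(R, ray(C[k],*R[0],.1),[np.round(ray(C[k],*w,.1),3)[:2] for w in cv2.boxPoints(R)])
a=C['scene']['frame'][140:320,150:370]; b=C['top']['frame'][160:310,300:500]
cv2.imwrite('pics/crop1.png',np.hstack([cv2.resize(a,(390,320)),cv2.resize(b,(400,320))])[:,:,::-1])
E
```

```text
scene 1230
block scene 0.79 [291.57902197 264.63571935] 1411
block scene 0.62 [420.06310958 300.80550775] 1743
top 558
block top 0.87 [347.26417704 210.10511757] 723
block top 0.86 [250.22864322 214.60427136] 796
['scene'] [ 0.46705616 -0.27893228] -0.8804581245526127
['top'] [ 0.46700821 -0.2813723 ] -0.8519083969465648
['scene', 'top'] [ 0.46557921 -0.28058868] -1.7271749755620722
top [330 192  36  37 763] [347.72214941 210.47313237]
((347.576904296875, 210.6154022216797), (27.180309295654297, 28.567060470581055), 56.3099365234375) [ 0.57737746 -0.05129877  0.1       ] [array([ 0.583, -0.014]), array([ 0.615, -0.059]), array([ 0.571, -0.089]), array([ 0.54 , -0.043])]
scene [     0      0    640    480 295791] [321.94959279 241.07085408]
((384.0, 463.0), (0.0, 0.0), 0.0) [0.79566384 0.15796555 0.1       ] [array([0.796, 0.158]), array([0.796, 0.158]), array([0.796, 0.158]), array([0.796, 0.158])]
```

View pics/crop1.png

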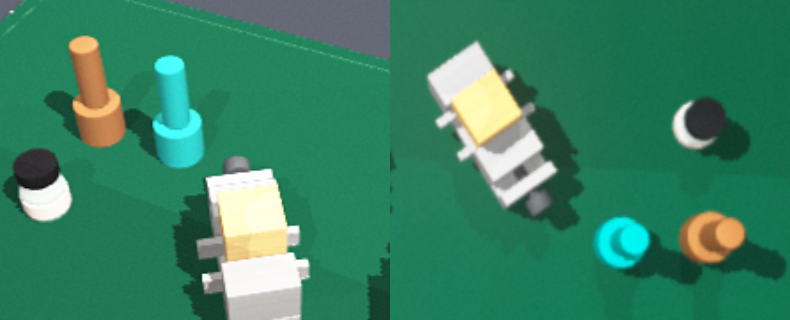

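The crop confirms it: the brown tamper with thick head is at left-crop (95,95), the turquoise one beside it at (175,110), and the steel vise with its two parallels' ends sticking out holds the block. I'm moving above the tamper.

>>> step_arm(dp=[[3.5,-2,0.45],[3.5,-2,0.45],[3.5,-2,0.45],[3.5,-2,0.45],[3.5,-2,0.45],[3.5,-2,0.45],[3.5,-2,0.45],[3.5,-2,0.45],[3.2,-1.9,0.4],[0,0,0],[0,0,0]], rotation=[[0,0,0],[0,0,-0.1],[0,0,0],[0,0,0],[0,0,0],[0,0,0],[0,0,0],[0,0,0],[0,0,0.1],[0,0,-0.14],[0,0,-0.14]], jaw=[1,1,1,1,1,1,1,1,1,1,1], squeeze=60)

```text
time: 1.8
tool_pos: [0.4443, -0.2631, 0.2024]
ee_rot: [0.938, 0.347, 0.0, 0.0]
force: [-0.1, -0.7, -0.2]
opening: 0.0856
grip_force: 0.0
```

>>> step_arm(dp=[[0,0,0],[0,0,0],[0,0,0]], rotation=[[0,0,-0.14],[0,0,-0.14],[0,0,0]], jaw=[1,1,1])

```text
time: 2.1
tool_pos: [0.4434, -0.2649, 0.2024]
ee_rot: [0.882, 0.471, 0.0, 0.0]
force: [-0.3, -0.3, 0.7]
opening: 0.0853
grip_force: 0.0
```

```bash
cat >> h.py <<'E'
from scipy.spatial.transform import Rotation as Ro
def delta(P):
    o=bot.get_obs(); return Ro.from_quat(o['ee_rot']).inv().apply(np.array(P)-o['tool_pos'])*100
def st():
    o=bot.get_obs(); print(round(o['time'],2),np.round(o['tool_pos'],4),'\n',np.round(Ro.from_quat(o['ee_rot']).as_matrix(),3),np.round(o['force'],1),o['opening'],o['grip_force'],np.round(o['joint_positions'],2))
E
python3 - <<'E'
from h import *
st(); print(delta([.467,-.280,.077]))
o=bot.get_obs(); c=snap('wrist','w0'); T=np.array(c['T_tool_cam']); A=np.eye(4); A[:3,:3]=Ro.from_quat(o['ee_rot']).as_matrix(); A[:3,3]=o['tool_pos']
c['extrinsics']=np.linalg.inv(A@T)
print(proj(c,[.467,-.28,.118]),proj(c,[.467,-.28,.046]))
for b in bot.boxes_of('tamper','wrist'): print(b)
E
```

```text
2.1 [ 0.4434 -0.2649  0.2024] 
 [[ 0.556  0.832  0.   ]
 [ 0.832 -0.556 -0.   ]
 [ 0.     0.    -1.   ]] [-0.3 -0.3  0.7] 0.08533758943935567 0.0 [ 0.67  0.29 -0.28  1.89  0.09  0.98 -0.23]
[ 0.05352545  2.80179923 12.53945773]
(np.float64(361.57090735418706), np.float64(250.61747238837296)) (np.float64(351.70417049931666), np.float64(221.26713853880236))
{'xyz': [0.4692, -0.1928, 0.1166], 'p': 0.89}
{'xyz': [0.4704, -0.2776, 0.0763], 'p': 0.84}
```

View pics/w0.png

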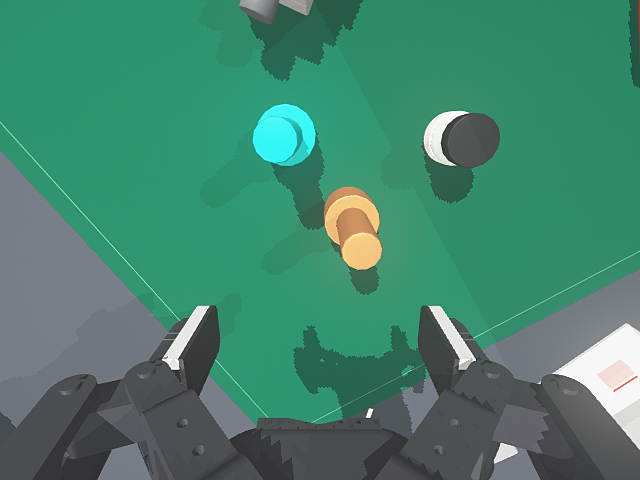

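The wrist picture shows the handle top at (362,251), where my estimate projects to (362,251). Next I align and descend.

>>> step_arm(dp=[[0,1.4,0],[0.05,1.4,0],[0,0,2.5],[0,0,2.5],[0,0,2.5],[0,0,2.5],[0,0,2.5],[0,0,0]], rotation=[[0,0,0],[0,0,0],[0,0,0],[0,0,0],[0,0,0],[0,0,0],[0,0,0],[0,0,0]], jaw=[1,1,1,1,1,1,1,1])

```text
time: 3.0
tool_pos: [0.4649, -0.279, 0.0744]
ee_rot: [0.883, 0.469, -0.002, -0.002]
force: [-0.7, 0.0, 0.9]
opening: 0.0855
grip_force: 0.0
```

>>> step_arm(dp=[[0,0,0],[0,0,0],[0,0,0],[0,0,0],[0,0,0],[0,0,0],[0,0,0],[0,0,0]], rotation=[[0,0,0],[0,0,0],[0,0,0],[0,0,0],[0,0,0],[0,0,0],[0,0,0],[0,0,0]], jaw=[-1,-1,-1,-1,-1,-1,-1,-1], squeeze=60)

```text
time: 3.8
tool_pos: [0.4676, -0.2805, 0.0785]
ee_rot: [0.882, 0.47, 0.001, 0.001]
force: [-0.6, 0.1, 5.9]
opening: 0.0269
grip_force: 58.7
```

>>> step_arm(dp=[[0,0,0],[0,0,-1],[0,0,-2],[0,0,-3],[0,0,-3],[0,0,-3],[0,0,0]], rotation=[[0,0,0],[0,0,0],[0,0,0],[0,0,0],[0,0,0],[0,0,0],[0,0,0]], jaw=[-1,-1,-1,-1,-1,-1,-1])

```text
time: 4.5
tool_pos: [0.4688, -0.2809, 0.202]
ee_rot: [0.882, 0.47, 0.002, 0.003]
force: [-0.3, -0.9, -1.5]
opening: 0.0266
grip_force: 59.7
```

```bash
python3 - <<'E'
from h import *
st(); print(delta([.578,-.052,.2]))
snap('wrist','w1')
E
```

```text
4.5 [ 0.4688 -0.2809  0.202 ] 
 [[ 0.557  0.83   0.006]
 [ 0.83  -0.557 -0.004]
 [ 0.001  0.007 -1.   ]] [-0.3 -0.9 -1.5] 0.0265838782282274 59.66851830482483 [ 0.67  0.33 -0.27  1.83  0.11  0.99 -0.24]
[25.09171412 -3.69282229  0.18297983]
```

View pics/w1.png

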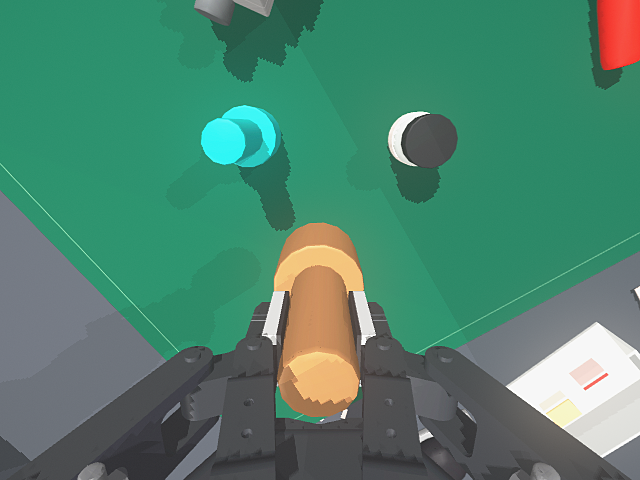

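The tamper is held upright between the pads, its head at about (318,250). I'll lift it clear of the turquoise one and carry it over the block.

>>> step_arm(dp=[[0,0,-3],[2.5,-0.4,0],[3.2,-0.5,0],[3.2,-0.5,0],[3.2,-0.5,0],[3.2,-0.5,0],[3.2,-0.5,0],[3.2,-0.5,0],[2.4,-0.3,0],[1,0,0],[0,0,0],[0,0,0]], rotation=[[0,0,0],[0,0,0],[0,0,0],[0,0,0],[0,0,0],[0,0,0],[0,0,0],[0,0,0],[0,0,0],[0,0,0],[0,0,0],[0,0,0]], jaw=[-1,-1,-1,-1,-1,-1,-1,-1,-1,-1,-1,-1])

```text
time: 5.75
tool_pos: [0.5752, -0.0525, 0.2265]
ee_rot: [0.883, 0.47, -0.001, -0.0]
force: [-0.6, 0.5, -2.4]
opening: 0.0269
grip_force: 60.0
```

```bash
python3 - <<'E'
from h import *
st(); print(delta([.578,-.052,.185]))
c=snap('scene','s1'); t=snap('top','t1')
a=c['frame'][150:350,170:390]; b=t['frame'][140:290,270:430]
cv2.imwrite('pics/crop2.png',np.hstack([cv2.resize(a,(396,360)),cv2.resize(b,(384,360))])[:,:,::-1])
E
```

```text
5.75 [ 0.5752 -0.0525  0.2265] 
 [[ 0.558  0.83  -0.002]
 [ 0.83  -0.558 -0.001]
 [-0.002 -0.001 -1.   ]] [-0.6  0.5 -2.4] 0.02694993126764584 60.01466631889343 [ 0.29  0.37 -0.37  1.71  0.15  1.08 -0.72]
[0.20229445 0.21125997 4.14529377]
```

View pics/crop2.png

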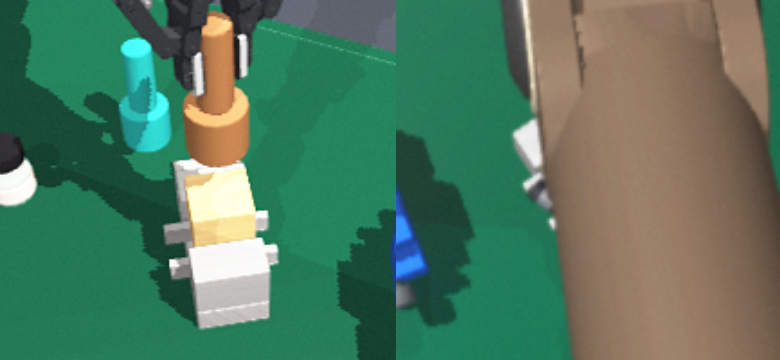

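The tamper hangs above the block, with the head bottom at crop (216,155) and the block top at (220,195). I'm descending now.

>>> step_arm(dp=[[0.2,0.2,1],[0,0,1],[0,0,1],[0,0,0.6],[0,0,0.3],[0,0,0]], rotation=[[0,0,0],[0,0,0],[0,0,0],[0,0,0],[0,0,0],[0,0,0]], jaw=[-1,-1,-1,-1,-1,-1], squeeze=90)

```text
time: 6.45
tool_pos: [0.5785, -0.0504, 0.1876]
ee_rot: [0.882, 0.471, -0.0, -0.0]
force: [-0.8, 0.5, -2.3]
opening: 0.0262
grip_force: 88.5
```

>>> step_arm(dp=[[0,0,0.3],[0,0,0.3],[0,0,0.3],[0,0,0]], rotation=[[0,0,0],[0,0,0],[0,0,0],[0,0,0]], jaw=[-1,-1,-1,-1])

```text
time: 6.85
tool_pos: [0.5785, -0.0505, 0.1789]
ee_rot: [0.882, 0.471, -0.0, -0.0]
force: [0.3, 0.5, -1.9]
opening: 0.0262
grip_force: 88.6
```

>>> step_arm(dp=[[0,0,0.2],[0,0,0.2],[0,0,0.2],[0,0,0]], rotation=[[0,0,0],[0,0,0],[0,0,0],[0,0,0]], jaw=[-1,-1,-1,-1])

```text
time: 7.25
tool_pos: [0.579, -0.0504, 0.1738]
ee_rot: [0.882, 0.471, 0.0, 0.0]
force: [-1.0, 1.0, 3.4]
opening: 0.0267
grip_force: 89.1
```

>>> step_arm(dp=[[0,0,0.2],[0,0,0.2],[0,0,0]], rotation=[[0,0,0],[0,0,0],[0,0,0]], jaw=[-1,-1,-1])

```text
time: 7.55
tool_pos: [0.579, -0.0504, 0.1696]
ee_rot: [0.882, 0.471, 0.0, 0.0]
force: [-1.4, 0.4, 3.6]
opening: 0.0257
grip_force: 89.2
```

>>> step_arm(dp=[[0,0,0.2],[0,0,0.1],[0,0,0]], rotation=[[0,0,0],[0,0,0],[0,0,0]], jaw=[-1,-1,-1])

```text
time: 7.85
tool_pos: [0.579, -0.0504, 0.1667]
ee_rot: [0.882, 0.471, 0.0, 0.0]
force: [-1.7, -0.1, 5.0]
opening: 0.0264
grip_force: 89.4
```

>>> step_arm(dp=[[0,0,0.1],[0,0,0.1],[0,0,0]], rotation=[[0,0,0],[0,0,0],[0,0,0]], jaw=[-1,-1,-1])

```text
time: 8.15
tool_pos: [0.5792, -0.0504, 0.1665]
ee_rot: [0.882, 0.47, 0.001, 0.001]
force: [-7.1, 0.4, 19.8]
opening: 0.0259
grip_force: 91.0
```

The block stopped hard at the predicted height (0.1665). I'll press a little more to seat it.

>>> step_arm(dp=[[0,0,0.1],[0,0,0.1],[0,0,0]], rotation=[[0,0,0],[0,0,0],[0,0,0]], jaw=[-1,-1,-1])

```text
time: 8.45
tool_pos: [0.5794, -0.0503, 0.1665]
ee_rot: [0.882, 0.47, 0.001, 0.001]
force: [-12.1, -0.5, 34.9]
opening: 0.0262
grip_force: 92.6
```

```bash
python3 - <<'E'
from h import *
st()
c=snap('scene','s2')
a=c['frame'][180:350,200:390]
cv2.imwrite('pics/crop3.png',cv2.resize(a,(670,600))[:,:,::-1])
E
```

```text
8.45 [ 0.5794 -0.0503  0.1665] 
 [[ 0.557  0.83   0.003]
 [ 0.83  -0.557 -0.001]
 [ 0.001  0.003 -1.   ]] [-12.1  -0.5  34.9] 0.026214501273117485 92.63040661811829 [ 0.27  0.44 -0.36  1.77  0.18  0.96 -0.75]
```

View pics/crop3.png

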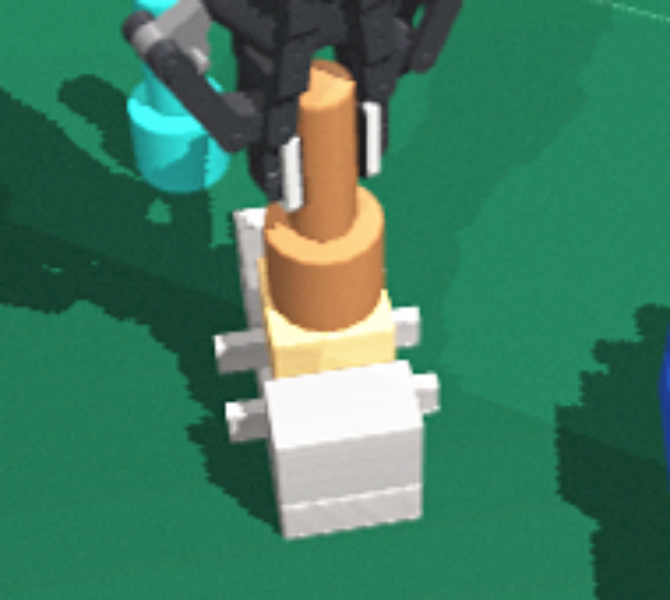

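The picture shows the head (crop 325,280) bearing on the block (325,340), with both parallels in place. Now I lift and return to the original spot.

>>> step_arm(dp=[[0,0,-0.5],[0,0,-1.5],[0,0,-2.5],[0,0,-2.5],[-2,0.2,0],[-3.2,0.5,0],[-3.2,0.5,0],[-3.2,0.5,0],[-3.2,0.5,0],[-3.2,0.5,0],[-3.2,0.5,0],[-3,0.3,0]], rotation=[[0,0,0],[0,0,0],[0,0,0],[0,0,0],[0,0,0],[0,0,0],[0,0,0],[0,0,0],[0,0,0],[0,0,0],[0,0,0],[0,0,0]], jaw=[-1,-1,-1,-1,-1,-1,-1,-1,-1,-1,-1,-1])

```text
time: 9.7
tool_pos: [0.472, -0.2723, 0.2316]
ee_rot: [0.882, 0.47, -0.0, -0.0]
force: [0.7, 0.6, -1.8]
opening: 0.0263
grip_force: 89.0
```

>>> step_arm(dp=[[0,0,0],[0,0,0]], rotation=[[0,0,0],[0,0,0]], jaw=[-1,-1])

```text
time: 9.9
tool_pos: [0.4725, -0.2714, 0.2317]
ee_rot: [0.883, 0.47, -0.0, -0.0]
force: [0.6, -0.4, -2.9]
opening: 0.0261
grip_force: 89.0
```

```bash
python3 - <<'E'
from h import *
st(); print(delta([.467,-.282,.079]))
E
```

```text
9.9 [ 0.4725 -0.2714  0.2317] 
 [[ 0.559  0.829 -0.001]
 [ 0.829 -0.559  0.001]
 [ 0.    -0.001 -1.   ]] [ 0.6 -0.4 -2.9] 0.026130211935395803 89.00972127914429 [ 0.66  0.3  -0.28  1.79  0.09  1.06 -0.25]
[-1.18641915  0.15315341 15.26498698]
```

>>> step_arm(dp=[[-1.2,0.2,2],[0,0,3],[0,0,3],[0,0,3],[0,0,2],[0,0,1],[0,0,0.5],[0,0,0]], rotation=[[0,0,0],[0,0,0],[0,0,0],[0,0,0],[0,0,0],[0,0,0],[0,0,0],[0,0,0]], jaw=[-1,-1,-1,-1,-1,-1,-1,-1])

```text
time: 10.7
tool_pos: [0.4684, -0.2815, 0.0873]
ee_rot: [0.882, 0.471, 0.0, -0.0]
force: [-0.6, -0.2, -2.5]
opening: 0.0262
grip_force: 88.9
```

>>> step_arm(dp=[[0,0,0.2],[0,0,0.2],[0,0,0.1],[0,0,0]], rotation=[[0,0,0],[0,0,0],[0,0,0],[0,0,0]], jaw=[-1,-1,-1,-1])

```text
time: 11.1
tool_pos: [0.468, -0.2821, 0.0825]
ee_rot: [0.882, 0.471, 0.0, 0.0]
force: [-0.1, -0.1, -1.7]
opening: 0.0261
grip_force: 88.9
```

>>> step_arm(dp=[[0,0,0.15],[0,0,0.1],[0,0,0]], rotation=[[0,0,0],[0,0,0],[0,0,0]], jaw=[-1,-1,-1])

```text
time: 11.4
tool_pos: [0.4679, -0.282, 0.0796]
ee_rot: [0.882, 0.471, -0.0, -0.0]
force: [-0.2, -0.3, -2.8]
opening: 0.0259
grip_force: 88.9
```

>>> step_arm(dp=[[0,0,0.1],[0,0,0.05],[0,0,0]], rotation=[[0,0,0],[0,0,0],[0,0,0]], jaw=[-1,-1,-1])

```text
time: 11.7
tool_pos: [0.468, -0.282, 0.0786]
ee_rot: [0.882, 0.471, 0.0, 0.0]
force: [-2.0, 0.8, 4.2]
opening: 0.0263
grip_force: 90.1
```

It has touched down, so I release and retreat.

>>> step_arm(dp=[[0,0,0],[0,0,0],[0,0,0],[0,0,0],[0,0,0],[0,0,0],[0,0,0],[0,0,0]], rotation=[[0,0,0],[0,0,0],[0,0,0],[0,0,0],[0,0,0],[0,0,0],[0,0,0],[0,0,0]], jaw=[-0.2,0,0.2,0.5,0.8,1,1,1], squeeze=20)

```text
time: 12.5
tool_pos: [0.468, -0.282, 0.0783]
ee_rot: [0.882, 0.471, 0.0, 0.0]
force: [-0.1, 0.3, 0.5]
opening: 0.0853
grip_force: 0.0
```

>>> step_arm(dp=[[0,0,-1],[0,0,-2],[0,0,-3],[0,0,-3],[0,0,-3],[0,0,-2],[-4,0,0],[-4,0,0],[-4,0,0],[0,0,0],[0,0,0]], rotation=[[0,0,0],[0,0,0],[0,0,0],[0,0,0],[0,0,0],[0,0,0],[0,0,0],[0,0,0],[0,0,0],[0,0,0],[0,0,0]], jaw=[1,1,1,1,1,1,1,1,1,1,1])

```text
time: 13.6
tool_pos: [0.4004, -0.3823, 0.2189]
ee_rot: [0.883, 0.469, 0.0, 0.0]
force: [0.1, 0.4, 0.8]
opening: 0.0854
grip_force: 0.0
```

```bash
python3 - <<'E'
from h import *
st()
c=snap('scene','s3'); a=c['frame'][140:340,150:370]; b=cv2.imread('pics/scene0.png')[140:340,150:370,::-1]
cv2.imwrite('pics/crop4.png',np.hstack([cv2.resize(x,(398,362)) for x in (b,a)])[:,:,::-1])
E
```

```text
13.6 [ 0.4004 -0.3823  0.2189] 
 [[ 0.559  0.829  0.   ]
 [ 0.829 -0.559 -0.   ]
 [ 0.     0.    -1.   ]] [0.1 0.4 0.8] 0.08539048141365652 0.0 [ 0.85  0.32 -0.22  1.79  0.08  1.04  0.01]
```

View pics/crop4.png

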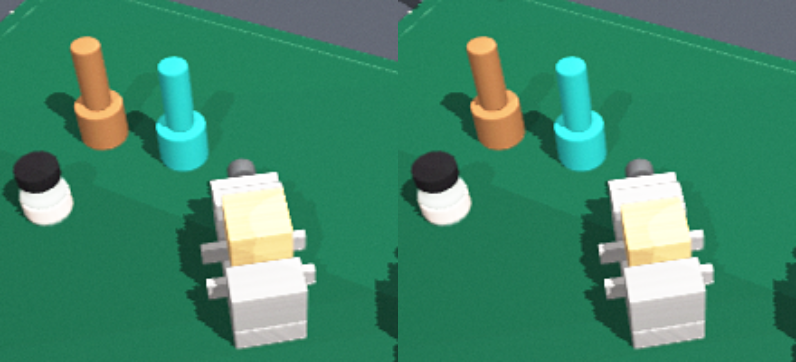

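The after picture (right) shows the tamper upright at (497,95), the block lower at (657,230), and the parallels unmoved.

```bash
python3 -c "
from cell import bot
print(bot.sign_off())"
```

```text
the job is handed in; nothing more can be done
None
```

I pressed the block down with the tamper until it stopped hard at the expected height, stood the tamper upright back on the mat and let go, with the parallels unmoved in the pictures, and handed the job in at about 14 s; no verdict came back.

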